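# Lean the wet chopping board up to dry

## Robot

A 6-joint arm with a two-finger parallel gripper is mounted at the origin on a cart in front of the work surface, level with it; the furniture and walls round the work are solid. World frame = base frame: x ahead of the robot, y to its left, z up, the work surface at z = 0. Lengths are in m, angles in rad, forces in N, time in s.
With the tool pointing down it reaches from about 0.3 to 0.875 m from the base axis. Payload 6.4 kg.
Tool frame: the origin (TCP) lies midway between the tips of the shut fingers; the grasp point (between the pads) lies 19 mm behind it; z points along the fingers, y is the direction in which the jaws open and shut (so a half turn about z gives the same grasp; the last joint's range is limited). The gripper opens to 85 mm and grips with 20 to 120 N. Pads are 22 mm wide; open, the fingers measure 114 mm over their backs; the gripper's body (76 mm by 85 mm) begins 54 mm behind the grasp point. The pads swing forward as they close: fully open they stand 13 mm farther back than shut.
Start: joints at [1.081, 0.181, 1.607, -0, 1.354, -0.206], TCP at [0.161, 0.552, 0.231] pointing down, gripper open.
Joint ranges: [-2.99, 2.99], [-0.89, 2.07], [0.3, 2.58], [-1.14, 4.28], [0, 2.63], [-3.12, 3.12]. Speed limits (rad/s): [2.57, 2.57, 3.01, 3.14, 3.14, 3.14].

## Interface

Orientations are given as a unit quaternion [w, x, y, z].
In Python, from bench import ctrl gives the robot as it stands. The module is installed in compiled form; this text tells all that it offers.
- The arm moves only by the tool arm_command, never from a script. Its argument "plan" is one flat list of numbers, 4 for each row, row after row: the shift along the tool's x, y, z in mm, then the turn about the tool's z in rad. A call has 1 to 20 rows; each row shifts and turns the commanded pose from where the row before left it, along the tool's axes as they then stand; what a row does not reach is not made up. A row lasts 1/10 s, in which the tool goes at most 50 mm and 8.59 degrees, less where a joint would pass 70% of its speed; a pose out of reach is approached as far as the arm can. A call is refused whole if a number of a shift passes 50 or a number of a turn 0.15, either way. A call with a gripper value outside its range is refused whole. "grip" is the opening, from 0 (shut) to 1 (fully open), set as the call begins (left out, the last holds). The fingers move at their own pace and stop on an object; the grip force is fixed at half the most. Time passes only in rows, so rows that do not move let the fingers close. It gives the time, the measured TCP pose, the force and the opening at its end, in the units of the state.
- ctrl.get_obs(): the state, without advancing time (a new reading comes with each control period).
- ctrl.camera(name): name is "scene" or "top" or "wrist"; returns a dict with "color" (480x640x3 uint8, red, green, blue), "camera_matrix" (3x3 intrinsics, pixels), "eye" and "attitude" of the camera in the world; the wrist camera has in their place "T_tool_cam" (4x4, takes a point from camera to tool coordinates, whose origin is the TCP and whose axes are the flange's). Camera axes: x right, y up, looking along -z (the intrinsics and any distortion apply to the point x, -y, -z); pixel columns grow to the right and rows downward; lengths in m; the calibration is good to about 2 mm. A picture is of the moment at which its call begins: read the wrist's pose just before it. There is no depth.
- ctrl.hand_in(): hands the job in, once; it reports no verdict.
The state is a dict: "time_s": time; "q": joint angles; "dq": joint speeds; "joint_efforts": joint torques, N m; "eef_pos": TCP position; "eef_rot": TCP orientation; "wrist_force": force on the tool from outside, world axes, zero at the start; "torque": the same for the moment, N m; "opening": opening from 0.0 (shut) to 1.0 (fully open).
Only numpy, scipy, OpenCV 4.12 (cv2) and the standard library are available. Lean on these libraries where they do the work, as an engineer would, in place of code of your own. Each camera call takes 0.05 s, during which the arm holds its last target. There are 200 camera calls.

## Task

Pull the larger wooden chopping board out of the slotted holder and lean it up to dry in the free drying rest, the one with no board in it. Set its lower edge gently on the tray floor while you still hold it, close behind the front lip and parallel to it, with the board within the tray's width, and let its top lean back on the steel bar; then let go. Leave the smaller board in the other rest, and the bowl and mug, as they are.

Things in the scene. Friction and masses are not known exactly. Their poses are not given: they have to be found in the camera images.
- board: larger wooden chopping board, 14 thick (x) x 130 wide (y) x 180 tall (z), about 0.28 kg, with a 16 hanging hole in the upper +y corner (centre 24 from both edges). At the start upright in the holder. Origin: centre of its lower edge face; z runs up the board, x across its thickness. Grip it across the thickness at the middle of its top edge
- holder: slotted board holder, grey base 75 (x) x 150 (y) x 10 high with two upright steel wire loops along y; fixed. Origin: centre of the underside. The slot between the loops runs along y, 19 wide; the loops reach z = 58, the slot's floor is z = 10. Holds the larger board at the start
- rest_1: drying rest, one of two alike: grey drip tray with steel rod back frame, 108 (x) x 170 (y), 119 high; fixed. Origin: centre of underside; -x is the front. Tray floor z = 10; front lip top z = 20, inner face x = -44; back bar 8 thick, 112 long in y, centre x = 8, z = 115: a board behind the lip leans about 18 degrees on it, top to +x. Side rims 14 high at y = +-81. Free or taken by a board
- rest_2: drying rest, one of two alike: grey drip tray with steel rod back frame, 108 (x) x 170 (y), 119 high; fixed. Origin: centre of underside; -x is the front. Tray floor z = 10; front lip top z = 20, inner face x = -44; back bar 8 thick, 112 long in y, centre x = 8, z = 115: a board behind the lip leans about 18 degrees on it, top to +x. Side rims 14 high at y = +-81. Free or taken by a board
- dry_board: the smaller wooden chopping board, 12 thick (x) x 110 wide (y) x 150 tall (z), already leaning in one of the rests; loose. Origin: centre of its lower edge face; z runs up the board
- bowl: white bowl, 127 across, 64 high, standing loose on the worktop. Origin: centre of the underside
- mug: mug with a handle, 78 x 113, 102 high, standing loose on the worktop. Origin: centre of the underside
Things that resemble listed ones, but are neither listed nor needed, are in the scene too. What is shaped like the board but white is not meant.

How it is judged:
By the outcome, as a careful person would: the job done as asked, in the order asked, and still so for the second after the job is handed in, with the robot touching nothing.
It also fails if it takes over 43 s, if anything falls off the work surface, if the arm or the gripper's body presses on something with over 40 N, if the wrist force passes 120 N, or if a joint passes its speed limit or range.

## Working session

There is one attempt and no reset: what is moved stays moved. The work goes in short steps, Python scripts to look and compute and a tool call to move; the robot and the scene stay as the last step left them, time stands still between calls to the robot, and variables do not carry over. Pictures are saved under pics/ and viewed, about 8 in all and at most 12, crops included, and the job is handed in when it is done.

Besides the shell and the picture viewer there is one more tool, called after ">>>" by a JSON object that holds its "op" and its "data", one argument or row to a line. arm_command: Moves the arm, as the interface text tells. Its arguments: {"type":"object","properties":{"plan":{"type":"array","items":{"type":"number"}},"grip":{"type":"number"}},"required":["plan"]}

```bash
mkdir -p pics; ls
cat > h.py <<'E'
import numpy as np, cv2
from bench import ctrl
from scipy.spatial.transform import Rotation as R
def snap(n,f):
    c=ctrl.camera(n); cv2.imwrite('pics/'+f,c['color'][:,:,::-1]); return c
E
python3 - <<'E'
from h import *
print(ctrl.get_obs())
for n in('scene','top'):
    c=snap(n,n+'0.png'); print({k:v for k,v in c.items() if k!='color'})
print(ctrl.camera('wrist').keys())
E
```

```text
pics
{'time_s': 0.0, 'q': array([ 1.08070193e+00,  1.81535601e-01,  1.60801287e+00,  2.87849474e-05,
        1.35378559e+00, -2.06311796e-01]), 'dq': array([-0.00108275, -0.00067712, -0.00157351,  0.00157177, -0.00034115,
       -0.00023671]), 'joint_efforts': array([ 2.20091468e-03, -4.44861495e+01, -3.51343024e+01, -1.04160174e-04,
        9.45159554e-03, -1.04602466e-05]), 'eef_pos': array([0.1607109 , 0.55151321, 0.23038486]), 'eef_rot': array([-3.10301068e-04,  1.41418687e-01,  9.89949492e-01, -8.13655673e-04]), 'wrist_force': array([-0.48948648, -0.14987874,  0.09108737]), 'torque': array([ 0.02976201, -0.01566718, -0.00741801]), 'opening': 1.0003541328066863}
{'camera_matrix': array([[505.44286035,   0.        , 315.01002294],
       [  0.        , 505.44286035, 250.81259334],
       [  0.        ,   0.        ,   1.        ]]), 'eye': array([ 0.10032056, -0.43920736,  1.0909151 ]), 'attitude': array([ 0.8916411 ,  0.25600177, -0.09993611, -0.35979441])}
{'camera_matrix': array([[539.55551002,   0.        , 324.79805108],
       [  0.        , 539.55551002, 245.90431665],
       [  0.        ,   0.        ,   1.        ]]), 'eye': array([0.30028256, 0.02693622, 1.14944487]), 'attitude': array([ 0.72418467,  0.08009914, -0.07404221, -0.6809247 ])}
dict_keys(['color', 'camera_matrix', 'T_tool_cam'])
```

View pics/scene0.png

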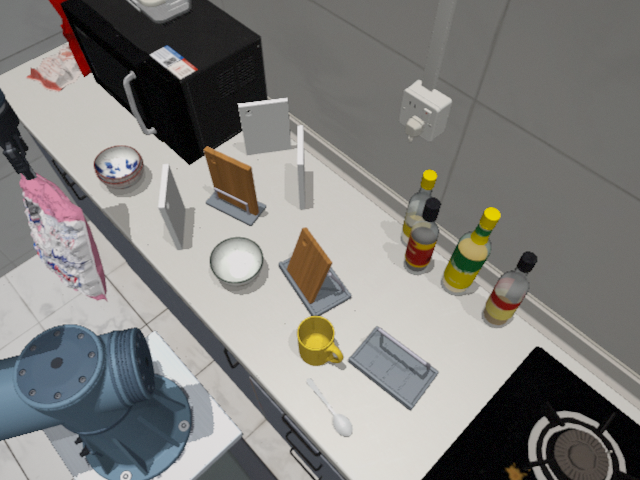

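View pics/top0.png

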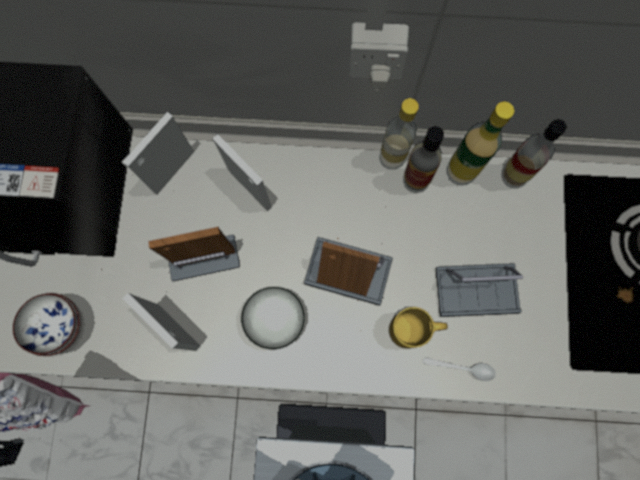

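Run:
```python
from h import *
t=cv2.imread('pics/top0.png'); s=cv2.imread('pics/scene0.png')
f=lambda im,x,y,w,h:cv2.resize(im[y:y+h,x:x+w],(400,300),interpolation=cv2.INTER_CUBIC)
a=np.hstack([f(t,140,210,120,90),f(t,420,250,120,90)])
b=np.hstack([f(s,180,140,120,90),f(s,335,320,120,90)])
cv2.imwrite('pics/crop.png',np.vstack([a,b]))
```

```text
(no output)
```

View pics/crop.png

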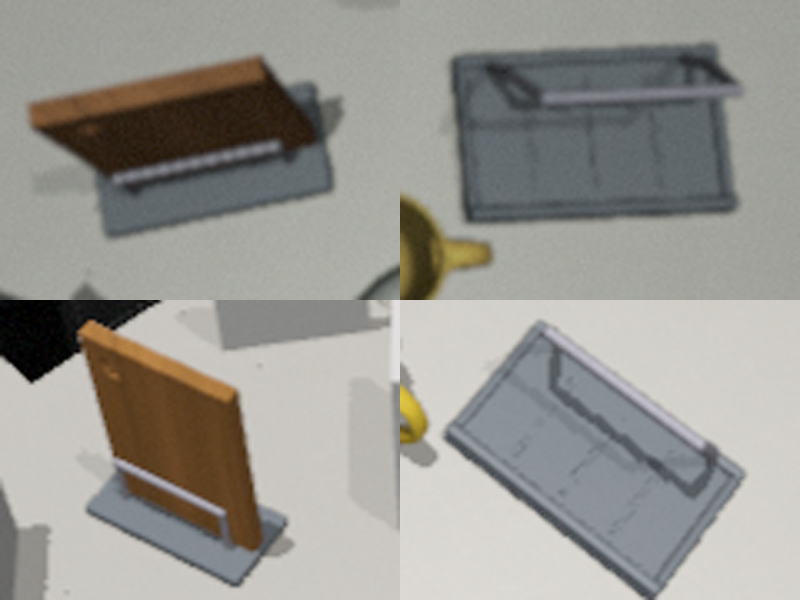

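Candidates: the brown upright board in the holder, top (195,245), has a hole in its +y corner and is 180 tall, so it fits. The brown board at (348,268) leans in the taken rest, and the white boards at (160,155), (245,175) and (165,320) are excluded. The free rest is at top (478,290). The crop confirms both. Next I cast rays from the crop corners.

```bash
cat >> h.py <<'E'
CAM={'scene':(505.44286035,315.01002294,250.81259334,[0.10032056,-0.43920736,1.0909151],[0.8916411,0.25600177,-0.09993611,-0.35979441]),
'top':(539.55551002,324.79805108,245.90431665,[0.30028256,0.02693622,1.14944487],[0.72418467,0.08009914,-0.07404221,-0.6809247])}
def ray(n,u,v):
    f,cx,cy,e,q=CAM[n]; d=R.from_quat(q,scalar_first=True).apply([(u-cx)/f,-(v-cy)/f,-1]); return np.array(e),d
def onz(n,u,v,z):
    e,d=ray(n,u,v); return e+d*(z-e[2])/d[2]
def proj(n,p):
    f,cx,cy,e,q=CAM[n]; c=R.from_quat(q,scalar_first=True).inv().apply(np.array(p)-e); return np.array([cx-f*c[0]/c[2],cy+f*c[1]/c[2]])
def tri(u1,u2):
    e1,d1=ray('top',*u1); e2,d2=ray('scene',*u2)
    A=np.stack([d1,-d2],1); s=np.linalg.lstsq(A,e2-e1,rcond=None)[0]
    p,q=e1+d1*s[0],e2+d2*s[1]; return (p+q)/2,np.linalg.norm(p-q)
E
python3 - <<'E'
from h import *
np.set_printoptions(precision=4,suppress=True)
k=.3; o=-.5+.15  # crop pixel->image
T1=lambda x,y:(140+x*k+o,210+y*k+o); T2=lambda x,y:(420+(x-400)*k+o,250+y*k+o)
S1=lambda x,y:(180+x*k+o,140+(y-300)*k+o); S2=lambda x,y:(335+(x-400)*k+o,320+(y-300)*k+o)
def show(nm,a,b,z):
    p,g=tri(a,b); print(nm,'tri',p,'gap',round(g,4),'planes',onz('top',*a,z)[:2],onz('scene',*b,z)[:2])
B=[('bl',T1(28,105),S1(92,320)),('br',T1(262,56),S1(239,391)),('fl',T1(37,126),S1(80,328)),('fr',T1(268,73),S1(232,403))]
for n,a,b in B: show(n,a,b,.19)
show('hold br-front',T1(331,187),S1(238,584),.01)
show('hold fl',T1(107,237),S1(87,510),.01)
show('hold br',T1(313,84),S1(287,521),.01)
show('bar L',T2(543,97),S2(545,332),.115)
show('bar R',T2(741,89),S2(713,452),.115)
show('lip L',T2(467,216),S2(446,435),.015)
show('lip R',T2(736,207),S2(655,597),.015)
show('back L',T2(454,57),S2(541,321),.014)
show('back R',T2(716,45),S2(744,472),.014)
E
```

```text
bl tri [0.5023 0.3627 0.194 ] gap 0.0024 planes [0.502  0.3646] [0.5052 0.3659]
br tri [0.5375 0.2392 0.1907] gap 0.0005 planes [0.5374 0.2395] [0.5381 0.2397]
fl tri [0.4879 0.3532 0.204 ] gap 0.0003 planes [0.4906 0.3581] [0.4942 0.3656]
fr tri [0.5282 0.2355 0.1888] gap 0.0003 planes [0.528  0.2352] [0.5275 0.2346]
hold br-front tri [0.4988 0.2266 0.0054] gap 0.0002 planes [0.4979 0.2259] [0.4973 0.2238]
hold fl tri [0.4575 0.3669 0.0064] gap 0.0006 planes [0.4567 0.3659] [0.4566 0.364 ]
hold br tri [0.5655 0.2444 0.0088] gap 0.0001 planes [0.5652 0.2442] [0.565  0.2436]
bar L tri [ 0.4796 -0.2266  0.1151] gap 0.0027 planes [ 0.4808 -0.2273] [ 0.4783 -0.2262]
bar R tri [ 0.4958 -0.3463  0.1056] gap 0.0031 planes [ 0.4926 -0.3421] [ 0.4935 -0.3478]
lip L tri [ 0.4198 -0.2064  0.0044] gap 0.0022 planes [ 0.4197 -0.2047] [ 0.4156 -0.2083]
lip R tri [ 0.4353 -0.3735  0.0138] gap 0.0013 planes [ 0.4357 -0.3734] [ 0.4343 -0.3733]
back L tri [ 0.522  -0.1959  0.0112] gap 0.0012 planes [ 0.5209 -0.195 ] [ 0.5215 -0.1967]
back R tri [ 0.5379 -0.3615  0.0165] gap 0.0014 planes [ 0.539  -0.3627] [ 0.5382 -0.361 ]
```

Both views agree:
- **Board:** top centre is about (0.515, 0.300, 0.19), yaw about 16°, measured width 131 mm.
- **Free rest:** centre is about (0.478, −0.285), yaw about 6°, and the bar height matches.

I'll lift, turn so tool y is at 16.2°, then go above the board.

>>> {"op": "arm_command", "data": {
  "plan": [0,0,-10,0.145,0,0,-10,0.145,0,0,-10,0.145,0,0,-10,0.145,0,0,-10,0.145,0,0,-10,0.145,0,0,-10,0.134,-45,10,0,0,-45,10,0,0,-45,10,0,0,-45,10,0,0,-45,10,0,0,-23,44,0,0,-23,44,0,0,-23,44,0,0,-23,44,0,0,-23,44,0,0,0,0,0,0,0,0,0,0],
  "grip": 1
}}

```text
time_s: 2.05
eef_pos: [0.5157, 0.3002, 0.2998]
eef_rot: [-0.001, 0.601, 0.799, -0.001]
wrist_force: [-0.4, -0.1, -0.7]
opening: 1.001
```

Run:
```python
from h import *
np.set_printoptions(precision=4,suppress=True)
o=ctrl.get_obs(); print(o['time_s'],o['eef_pos'],o['eef_rot'],o['q'])
c=snap('wrist','w1.png'); print(c['camera_matrix'],c['T_tool_cam'])
M=R.from_quat(o['eef_rot'],scalar_first=True).as_matrix(); print(M)
```

```text
2.05 [0.5157 0.3002 0.2998] [-0.0009  0.6011  0.7992 -0.0011] [0.3283 0.1826 1.4667 0.0002 1.495  0.0471]
[[371.2401   0.     316.2917]
 [  0.     371.2401 238.2858]
 [  0.       0.       1.    ]] [[ 0.0008  0.9533  0.3021  0.0756]
 [ 1.     -0.0006 -0.0008 -0.0009]
 [-0.0006  0.3021 -0.9533 -0.1428]
 [ 0.      0.      0.      1.    ]]
[[-0.2774  0.9607 -0.0027]
 [ 0.9607  0.2774 -0.0007]
 [ 0.0001 -0.0027 -1.    ]]
```

View pics/w1.png

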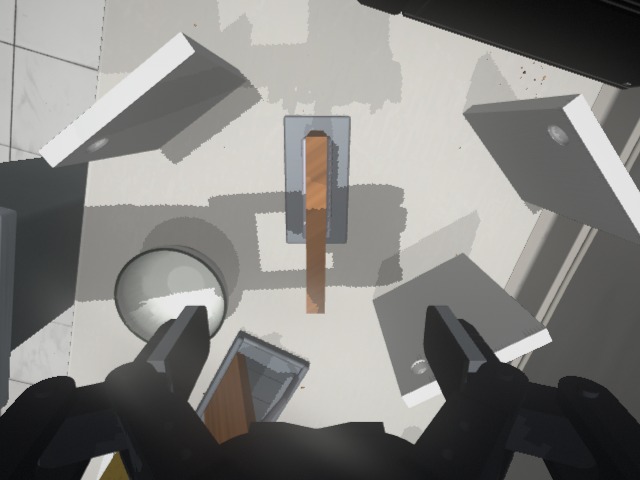

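The picture shows the board's top edge as a vertical strip from (316,137) to (316,313), so it is aligned with and centred between the jaws. A white board's top edge runs from (405,400) to (550,335), near the right finger, so I check the clearance.

```bash
cat >> h.py <<'E'
def wpt(o,c,u,v,z):
    K=c['camera_matrix'];T=c['T_tool_cam'];M=R.from_quat(o['eef_rot'],scalar_first=True).as_matrix()
    e=o['eef_pos']+M@T[:3,3]; d=M@T[:3,:3]@np.array([(u-K[0,2])/K[0,0],-(v-K[1,2])/K[0,0],-1]); return e+d*(z-e[2])/d[2]
E
python3 - <<'E'
from h import *
np.set_printoptions(precision=4,suppress=True)
o=ctrl.get_obs(); c=ctrl.camera('wrist'); M=R.from_quat(o['eef_rot'],scalar_first=True).as_matrix()
for u,v in [(305,137),(326,137),(307,313),(325,313),(400,397),(407,407),(552,330),(545,343)]:
    p=wpt(o,c,u,v,.19); print(u,v,p,'tool',M.T@(p-o['eef_pos']))
E
```

```text
305 137 [0.4885 0.3612 0.19  ] tool [ 0.0653 -0.0082  0.1105]
326 137 [0.5018 0.365  0.19  ] tool [0.0653 0.0057 0.1104]
307 313 [0.5251 0.2365 0.19  ] tool [-0.0646 -0.0077  0.1104]
325 313 [0.5384 0.2404 0.19  ] tool [-0.0645  0.006   0.1104]
400 397 [0.6202 0.1832 0.19  ] tool [-0.1423  0.0687  0.1103]
407 407 [0.6293 0.1753 0.19  ] tool [-0.1524  0.0752  0.1103]
552 330 [0.7116 0.2756 0.19  ] tool [-0.079   0.1822  0.1101]
545 343 [0.7117 0.2635 0.19  ] tool [-0.0907  0.1789  0.1101]
```

Board centre is within 1 mm of the tool axes, and its measured size is 130×14. The white board is well clear. Descend 147 mm.

>>> {"op": "arm_command", "data": {
  "plan": [0,-1,25,0,0,0,25,0,0,0,25,0,0,0,25,0,0,0,25,0,0,0,12,0,0,0,10,0,0,0,0,0,0,0,0,0]
}}

```text
time_s: 3.05
eef_pos: [0.5147, 0.3011, 0.1555]
eef_rot: [0.0, 0.6, 0.8, 0.001]
wrist_force: [0.6, 0.9, 1.4]
opening: 0.996
```

>>> {"op": "arm_command", "data": {
  "plan": [0,0,0,0,0,0,0,0,0,0,0,0,0,0,0,0,0,0,0,0,0,0,0,0,0,0,0,0,0,0,0,0,0,0,0,0,0,0,0,0],
  "grip": 0
}}

```text
time_s: 4.05
eef_pos: [0.5145, 0.3007, 0.1546]
eef_rot: [0.0, 0.6, 0.8, 0.0]
wrist_force: [0.7, -0.0, 2.7]
opening: 0.153
```

>>> {"op": "arm_command", "data": {
  "plan": [0,0,-4,0,0,0,-8,0,0,0,-10,0,0,0,-15,0,0,0,-15,0,0,0,-20,0,0,0,-25,0,0,0,-25,0,0,0,-25,0,0,0,-25,0,0,0,-25,0,0,0,-20,0,0,0,-13,0,0,0,0,0,0,0,0,0]
}}

```text
time_s: 5.55
eef_pos: [0.514, 0.3006, 0.3839]
eef_rot: [-0.0, 0.6, 0.8, -0.0]
wrist_force: [-0.8, -0.1, -4.1]
opening: 0.152
```

Run:
```python
from h import *
o=ctrl.get_obs(); print(o['eef_pos'],o['wrist_force'],o['opening'],o['q'])
a=snap('wrist','w2.png');b=snap('scene','s2.png')
i=np.hstack([cv2.resize(x['color'][:,:,::-1],(400,300)) for x in(a,b)]); cv2.imwrite('pics/j2.png',i)
```

```text
[0.5140176  0.30058204 0.38394643] [-0.7503302  -0.10338473 -4.08429841] 0.15222479749219497 [3.29999072e-01 1.46823469e-01 1.34383521e+00 1.72165864e-07
 1.65129950e+00 4.69892608e-02]
```

View pics/j2.png

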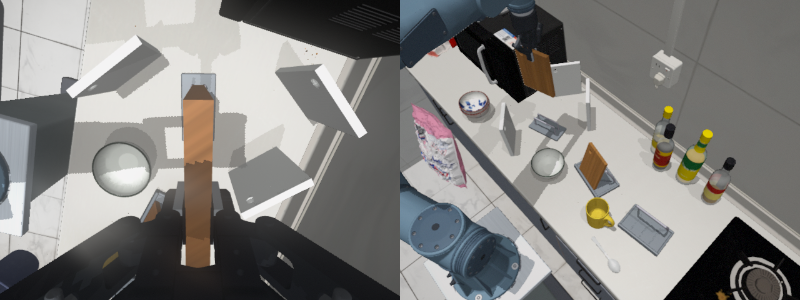

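Lifted cleanly: opening 0.152, and the weight shows −4 N. The scene picture (right half) shows the board in the hand clear of the holder. Next: turn to 6° and carry it over above the free rest.

>>> {"op": "arm_command", "data": {
  "plan": [0,0,0,0.09,0,0,0,0.088,-18,-7,0,0,-36,-7,0,0,-36,-7,0,0,-36,-7,0,0,-36,-7,0,0,-36,-7,0,0,-36,-8,0,0,-36,-8,0,0,-36,-8,0,0,-36,-8,0,0,-36,-8,0,0,-36,-8,0,0,-36,-8,0,0,-36,-7,0,0,-36,-7,0,0,-36,-7,0,0,-20,-7,0,0,0,0,0,0]
}}

```text
time_s: 7.65
eef_pos: [0.4482, -0.2897, 0.3823]
eef_rot: [-0.002, 0.67, 0.742, -0.0]
wrist_force: [1.0, 0.8, -3.8]
opening: 0.158
```

>>> {"op": "arm_command", "data": {
  "plan": [0,0,20,0,0,0,25,0,0,0,25,0,0,0,25,0,0,0,25,0,0,0,20,0,0,0,10,0,0,0,0,0,0,0,0,0]
}}

```text
time_s: 8.55
eef_pos: [0.4499, -0.2873, 0.235]
eef_rot: [0.0, 0.669, 0.743, 0.0]
wrist_force: [0.7, -0.1, -2.9]
opening: 0.154
```

Run:
```python
from h import *
o=ctrl.get_obs(); print(o['time_s'],o['eef_pos'],o['eef_rot'],o['wrist_force'],o['opening'])
s=snap('scene','s3.png')['color'][:,:,::-1];t=snap('top','t3.png')['color'][:,:,::-1];snap('wrist','w3.png')
f=lambda im,x,y:cv2.resize(im[y:y+150,x:x+150],(400,400),interpolation=cv2.INTER_CUBIC)
cv2.imwrite('pics/j3.png',np.hstack([f(s,310,260),f(t,400,210)]))
```

```text
8.55 [ 0.44988003 -0.287281    0.23495767] [3.27129606e-04 6.68903883e-01 7.43348832e-01 4.40457186e-05] [ 0.68532488 -0.14695271 -2.85069044] 0.15443581547036192
```

View pics/j3.png

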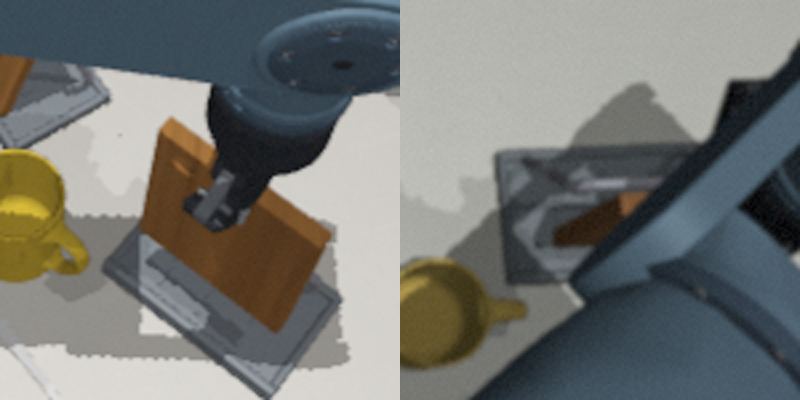

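View pics/w3.png

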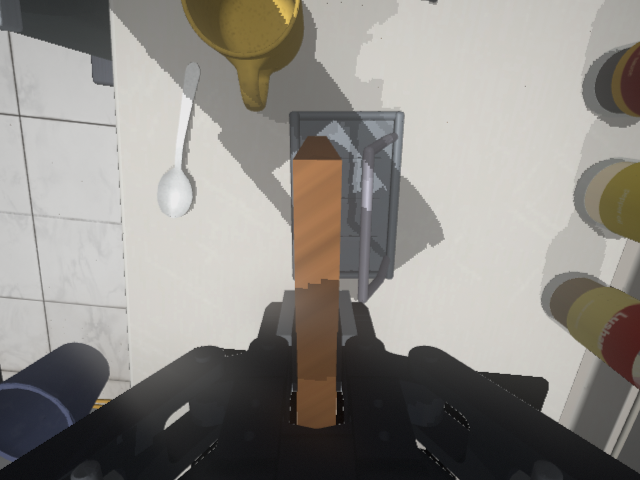

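The scene picture shows the board above the tray, inside its width. The wrist picture shows the tray's outer corners at about (290,112), (404,112) and (393,278), with the front edge running down to (293,278). I'll measure them against the tool.

Run:
```python
from h import *
np.set_printoptions(precision=4,suppress=True)
o=ctrl.get_obs(); c=ctrl.camera('wrist'); M=R.from_quat(o['eef_rot'],scalar_first=True).as_matrix()
for u,v,z in [(290,111,.02),(404,111,.014),(293,276,.02),(394,278,.014),(367,150,.119),(363,300,.115)]:
    p=wpt(o,c,u,v,z); print(u,v,p,'tool',M.T@(p-o['eef_pos']))
g=c['color'].astype(int)
im=cv2.imread('pics/w3.png')[100:290,270:420]; cv2.imwrite('pics/w3c.png',cv2.resize(im,(600,760)[:2],interpolation=cv2.INTER_CUBIC)[:600])
```

```text
290 111 [ 0.4175 -0.2073  0.02  ] tool [ 0.0839 -0.0244  0.2155]
404 111 [ 0.5224 -0.1961  0.014 ] tool [0.0841 0.0811 0.2217]
293 276 [ 0.4344 -0.3699  0.02  ] tool [-0.0796 -0.0246  0.2158]
394 278 [ 0.5416 -0.3636  0.014 ] tool [-0.0845  0.0827  0.222 ]
367 150 [ 0.4784 -0.2283  0.119 ] tool [0.0564 0.0342 0.1167]
363 300 [ 0.4927 -0.3429  0.115 ] tool [-0.059   0.0364  0.1209]
```

View pics/w3c.png

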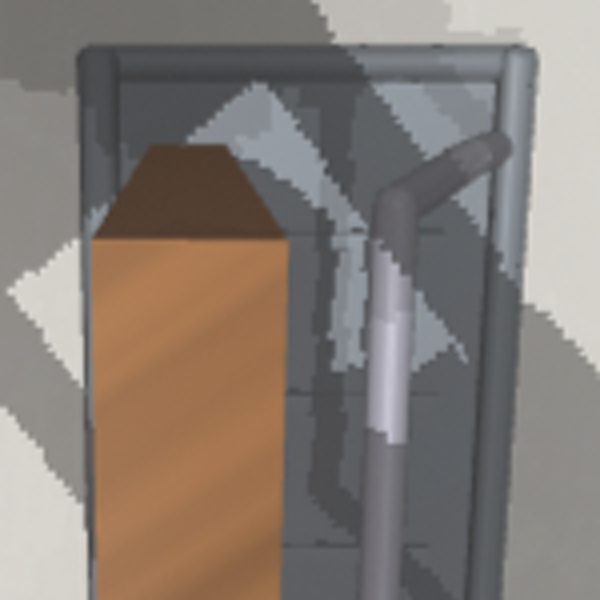

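The rest's centre is about 28.5 mm ahead of the tool axis, in agreement with the top and scene rays. Yaw is within 0.5°, and the front gap is about 8.5 mm. I'll lower to about 4 mm above the floor, then ease toward the lip.

>>> {"op": "arm_command", "data": {
  "plan": [0,0,15,0.0,0,0,20,0,0,0,18,0,0,0,10,0,0,0,6,0,0,0,4,0,0,0,3,0,0,0,0,0,0,0,0,0]
}}

```text
time_s: 9.65
eef_pos: [0.4498, -0.2876, 0.1588]
eef_rot: [0.0, 0.669, 0.743, -0.0]
wrist_force: [0.4, -0.1, -1.9]
opening: 0.154
```

>>> {"op": "arm_command", "data": {
  "plan": [0,-2,0,0,0,-2,0,0,0,-1,0,0,0,0,0,0,0,0,0,0]
}}

```text
time_s: 10.15
eef_pos: [0.4445, -0.288, 0.1584]
eef_rot: [0.0, 0.669, 0.743, 0.0]
wrist_force: [0.6, -0.1, -2.9]
opening: 0.156
```

>>> {"op": "arm_command", "data": {
  "plan": [0,-1,0,0,0,0,0,0,0,0,0,0]
}}

```text
time_s: 10.45
eef_pos: [0.4436, -0.288, 0.1583]
eef_rot: [0.0, 0.669, 0.743, -0.0]
wrist_force: [-0.2, -0.2, -3.2]
opening: 0.151
```

>>> {"op": "arm_command", "data": {
  "plan": [0,-1,0,0,0,0,0,0,0,0,0,0]
}}

```text
time_s: 10.75
eef_pos: [0.4425, -0.2881, 0.1583]
eef_rot: [-0.0, 0.669, 0.743, -0.0]
wrist_force: [0.3, -0.1, -3.2]
opening: 0.156
```

>>> {"op": "arm_command", "data": {
  "plan": [0,0,1,0,0,0,1,0,0,0,1,0,0,0,0,0,0,0,0,0]
}}

```text
time_s: 11.25
eef_pos: [0.4425, -0.2881, 0.1552]
eef_rot: [-0.0, 0.669, 0.743, 0.0]
wrist_force: [0.4, -0.5, -3.2]
opening: 0.154
```

>>> {"op": "arm_command", "data": {
  "plan": [0,0,0.5,0,0,0,0.5,0,0,0,0,0,0,0,0,0]
}}

```text
time_s: 11.65
eef_pos: [0.4427, -0.2882, 0.1545]
eef_rot: [0.0, 0.669, 0.743, 0.0]
wrist_force: [-0.9, 0.5, -0.9]
opening: 0.158
```

>>> {"op": "arm_command", "data": {
  "plan": [0,0,0.5,0,0,0,0,0,0,0,0,0]
}}

```text
time_s: 11.95
eef_pos: [0.4428, -0.2882, 0.1545]
eef_rot: [0.0, 0.669, 0.743, 0.0]
wrist_force: [-0.9, 1.8, 5.6]
opening: 0.154
```

Run:
```python
from h import *
print(ctrl.get_obs()['wrist_force'])
w=snap('wrist','w4.png')['color'][:,:,::-1];s=snap('scene','s4.png')['color'][:,:,::-1]
f=lambda im,x,y,n:cv2.resize(im[y:y+n,x:x+n],(400,400),interpolation=cv2.INTER_CUBIC)
cv2.imwrite('pics/j4.png',np.hstack([f(s,320,290,130),f(w,250,120,160)]))
```

```text
[-0.88337151  1.81805577  5.5600785 ]
```

View pics/j4.png

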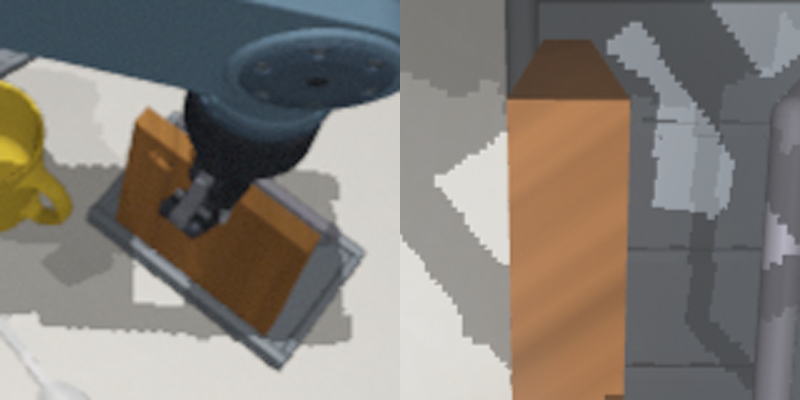

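The board stands on the tray floor: TCP z equals its height at the grasp, and a light contact force shows. Its lower edge is about 1–2 mm behind the lip (crop (545,40) against the lip face at (538,40)). Next I slacken the jaws, still enclosing the board, and walk the top back about 50 mm to the bar.

>>> {"op": "arm_command", "data": {
  "plan": [0,0,0,0,0,0,0,0,0,0,0,0,0,0,0,0,0,0,0,0,0,0,0,0],
  "grip": 0.38
}}

```text
time_s: 12.65
eef_pos: [0.4425, -0.2881, 0.1538]
eef_rot: [-0.0, 0.669, 0.743, -0.0]
wrist_force: [0.0, 0.4, 0.5]
opening: 0.381
```

>>> {"op": "arm_command", "data": {
  "plan": [0,3,0,0,0,3,0,0,0,3,0,0,0,3,0,0,0,3,0,0,0,2,0,0,0,2,0,0,0,2,0,0,0,2,0,0,0,2,0,0,0,0,0,0,0,0,0,0]
}}

```text
time_s: 13.85
eef_pos: [0.4674, -0.2854, 0.1538]
eef_rot: [-0.0, 0.669, 0.743, -0.0]
wrist_force: [-0.9, 0.6, 0.1]
opening: 0.381
```

>>> {"op": "arm_command", "data": {
  "plan": [0,2,0,0,0,2,0,0,0,2,0,0,0,2,0,0,0,2,0,0,0,2,0,0,0,2,0,0,0,2,0,0,0,2,0,0,0,2,0,0,0,2,0,0,0,2,0,0,0,1,0,0,0,0,0,0,0,0,0,0]
}}

```text
time_s: 15.35
eef_pos: [0.4922, -0.2829, 0.1538]
eef_rot: [-0.0, 0.669, 0.743, -0.0]
wrist_force: [-0.7, -0.6, 0.2]
opening: 0.384
```

Run:
```python
from h import *
o=ctrl.get_obs();print(o['eef_pos'],o['wrist_force'],o['opening'])
w=snap('wrist','w5.png')['color'][:,:,::-1];s=snap('scene','s5.png')['color'][:,:,::-1]
f=lambda im,x,y,n:cv2.resize(im[y:y+n,x:x+n],(400,400),interpolation=cv2.INTER_CUBIC)
cv2.imwrite('pics/j5.png',np.hstack([f(s,320,290,130),f(w,180,120,320)]))
```

```text
[ 0.49224508 -0.28286745  0.15377362] [-0.66349586 -0.64117421  0.2040577 ] 0.38370674881860567
```

View pics/j5.png

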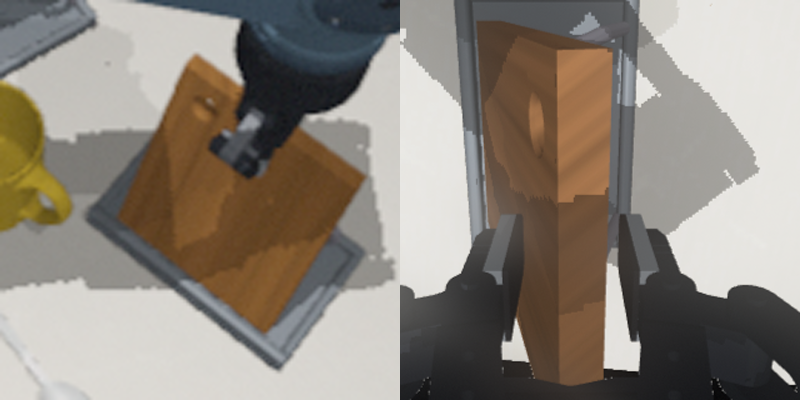

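The board now leans back on the bar, clear of both pads, with its lower edge still along the lip. I open the jaws and lift straight away.

>>> {"op": "arm_command", "data": {
  "plan": [0,0,0,0,0,0,0,0,0,0,0,0,0,0,0,0,0,0,0,0,0,0,0,0],
  "grip": 0.75
}}

```text
time_s: 16.05
eef_pos: [0.4923, -0.2828, 0.1538]
eef_rot: [-0.0, 0.669, 0.743, 0.0]
wrist_force: [0.1, 0.0, 0.4]
opening: 0.748
```

>>> {"op": "arm_command", "data": {
  "plan": [0,0,-5,0,0,0,-10,0,0,0,-20,0,0,0,-25,0,0,0,-30,0,0,0,-30,0,0,0,-30,0,0,0,-30,0,35,0,0,0,45,0,0,0,45,0,0,0,45,0,0,0,45,0,0,0,45,0,0,0,35,0,0,0,0,0,0,0]
}}

```text
time_s: 17.65
eef_pos: [0.4607, 0.0142, 0.3352]
eef_rot: [0.0, 0.667, 0.745, 0.001]
wrist_force: [0.7, -0.8, -0.5]
opening: 0.75
```

Run:
```python
from h import *
o=ctrl.get_obs();print(o['time_s'],o['eef_pos'],o['wrist_force'])
t=snap('top','t6.png')['color'][:,:,::-1];s=snap('scene','s6.png')['color'][:,:,::-1]
f=lambda im,x,y,n:cv2.resize(im[y:y+n,x:x+n],(400,400),interpolation=cv2.INTER_CUBIC)
cv2.imwrite('pics/j6.png',np.hstack([f(s,320,290,130),f(t,400,200,130)]))
```

```text
17.65 [0.46074547 0.01415836 0.33517903] [ 0.72719094 -0.84983126 -0.47728104]
```

View pics/j6.png

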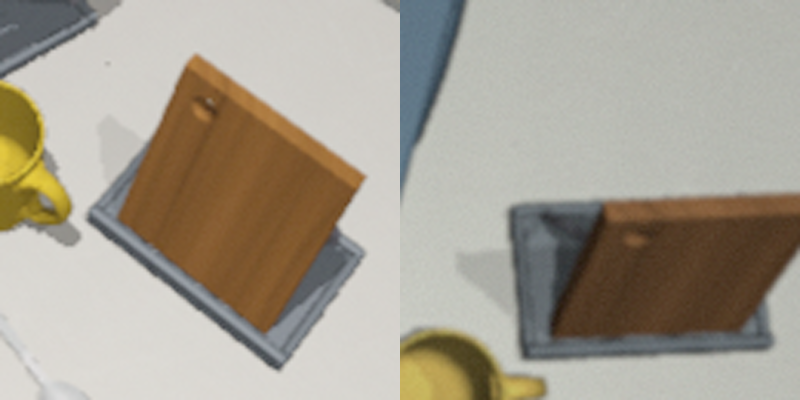

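Board leans in the rest, hole up, inside the tray's width. One numeric check of tilt, gap and parallelism before handing in.

Run:
```python
from h import *
np.set_printoptions(precision=4,suppress=True)
k=.325;T=lambda x,y:(400+(x-400)*k-.34,200+y*k-.34);S=lambda x,y:(320+x*k-.34,290+y*k-.34)
a=np.radians(6.2);Q=np.array([[np.cos(a),np.sin(a)],[-np.sin(a),np.cos(a)]]);C=np.array([.4783,-.2845])
r=lambda p:np.r_[Q@(p[:2]-C),p[2]]*1000
for n,p in [('botL top',onz('top',*T(554,335),.014)),('botR top',onz('top',*T(741,330),.014)),('botL sc',onz('scene',*S(121,218),.02)),('botR sc',onz('scene',*S(266,332),.014)),('front top corner L',tri(T(605,222),S(188,68))[0]),('front top R sc z.186',onz('scene',*S(357,190),.186))]: print(n,r(p))
A,B=[cv2.imread('pics/scene%s.png'%i) if i=='0' else cv2.imread('pics/s6.png') for i in'06']
d=np.abs(A.astype(int)-B).max(2)
for n,x,y,w,h in[('dry',280,228,72,85),('bowl',208,235,58,55),('mug',296,316,48,50)]: print(n,(d[y:y+h,x:x+w]>60).mean())
```

```text
botL top [-38.2122  63.3709  14.    ]
botR top [-40.7661 -64.4876  14.    ]
botL sc [-41.471  63.336  20.   ]
botR sc [-40.4401 -62.0189  14.    ]
front top corner L [ 12.3422  65.0307 179.7185]
front top R sc z.186 [ 10.1932 -63.5668 186.    ]
dry 0.020751633986928104
bowl 0.0
mug 0.0225
```

```bash
python3 -c "
from bench import ctrl
print(ctrl.hand_in(), ctrl.get_obs()['time_s'])"
```

```text
the job is handed in; nothing more can be done
the job is handed in; nothing more can be done
```

The larger board is out of the holder and leaning in the free drying rest, and the job is handed in. I set its lower edge on the tray floor while still holding it (about 6 N of contact). Then I slackened the jaws around it, walked its top back to the bar, let go and moved clear by about 17.7 s.

- **Position:** the lower edge is about 2–6 mm behind the lip and parallel to within about 1°. The board lies inside the tray's width, at about y ±64 mm.
- **Lean:** the top front edge is at x of about +10 to +12 mm in the rest's frame, which matches the expected lean of about 17–18° on the bar.
- **Disagreements:** the top and scene views differ by up to about 3 mm on the lower edge. One triangulated top corner came out about 6 mm low.
- **Other items:** a before/after comparison of the scene picture showed no change at the bowl. The smaller board and mug areas showed about 2% changed pixels, which I took to be shadow and noise but did not measure further.

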